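# Seat the tread cast and slide it to the lamp

### The job

Slide the round plaster tread cast over the deck of the brown sled until it drops flat into its matching round nest, tread side still up. Then push the sled along its rails all the way to the rubber stop in front of the lamp bar, with the cast still lying flat in the nest. Leave the jar, the brush and the rectangular cast where they are.

Things in the scene. Friction and masses are not known exactly. Their poses are not given: they have to be found in the camera images.
- cast: Round off-white plaster disc, 100 mm in diameter, 18 mm thick, about 0.2 kg, grey tread grooves on top. Too wide to grasp: push it by its rim. It starts flat on the sled's brown deck, on the part away from the lamp, up to 35 mm off the sled's centre line. Origin: centre of its underside; z up through the tread face.
- nest (a point): Centre of the floor of the sled's round nest, a flat-bottomed recess 106 mm in diameter, 10 mm deep, with a blue floor: the seated cast stands 8 mm proud. Moves with the sled. Axes: y along the rails to the lamp, z up, x across. The flat deck lies 10 mm above this point (40 mm above the table); the side from which the cast comes is open.
- push_edge (a point): Middle of the sled's upright rear face (end away from the lamp, yellow stripe), 190 mm wide, 12 to 40 mm above the table; this point is 26 mm above it. Axes as the nest: push along +y. The sled is a brown board 190 (x) by 300 mm (y); this face lies 230 mm behind the nest's centre. Behind it the 10 mm thick bed goes on for at most 50 mm, then bare table.
- pin (a point): Top centre of the middle of three steel locating pins, 10 mm in diameter, 10 mm high, on the deck round the lamp side of the nest, their axes 58.5 mm from its centre: this one straight ahead (+y), the others 50 degrees to each side. The cast may be pushed against them.
- sled (a joint): Position of the sled along its rails in m: 0 at the end away from the lamp, 0.14 at the rubber stop in front of the lamp bar. It starts between 0 and 0.04. It moves with a friction of about 4 N and stays where it is left.
- rig: Fixed rig that carries the sled: aluminium bed 200 mm wide (x), 10 mm thick, from y = -180 to +390 mm in its frame, a black lamp bar with five round lights across its +y end (y = 315 to 385 mm, up to 135 mm high). Origin: on the table on the centre line; y along the rails to the lamp. Its place and yaw vary.
- jar: Bystander: jar with a white cap, 72 mm in diameter, 90 mm high, standing on the table on the far side of the rig. Origin: centre of its underside.
- brush: Bystander: hand brush lying on the table on the far side of the rig. Origin: under its middle.
- block_cast: Bystander: rectangular plaster cast 100 x 140 x 22 mm lying on the table to the robot's left, beyond the lamp. Origin: centre of its underside.
There are look-alikes about, which are no part of the job. Leave any green or orange look-alike of the cast alone.

How it is judged:
On the way:
1. the cast lies flat in the nest while the sled is still short of the stop (horizontal distance between cast and nest below 0.005 m and z of cast in the frame of nest between -0.003 and 0.002 m and angle between cast's own z axis and vertical below 0.04 rad and value of joint sled below 0.125 m), for 0.2 s.
At the end, for the whole second after the job is handed in: The cast lies flat (within 0.04 rad) on the floor of the nest, tread up, its centre within 5 mm of the nest's and its underside within 2 mm of the floor, and the sled is within 6 mm of the rubber stop; everything is at rest. The bystanders have not moved by more than 30 mm (horizontal distance between cast and nest below 0.005 m and z of cast in the frame of nest between -0.003 and 0.002 m and angle between cast's own z axis and vertical below 0.04 rad and value of joint sled above 0.134 m and linear speed of cast below 0.02 m/s); the robot touches nothing.
It fails at once if the jar is moved by more than 30 mm (distance of jar from where it was at the start of the episode above 0.03 m).
It fails at once if the brush is moved by more than 30 mm (distance of brush from where it was at the start of the episode above 0.03 m).
It fails at once if the rectangular cast is moved by more than 30 mm (distance of block_cast from where it was at the start of the episode above 0.03 m).
It also fails if it takes over 46 s, if anything falls off the work surface, if the arm or the gripper's body presses on something with over 40 N, if the wrist force passes 120 N, or if a joint passes its speed limit or range.

### The arm

A 6-joint arm with a two-finger parallel gripper is mounted at the origin on the work surface. World frame = base frame: x ahead of the robot, y to its left, z up, the work surface at z = 0. Lengths are in m, angles in rad, forces in N, time in s.
With the tool pointing down it reaches from about 0.375 to 0.9 m from the base axis. Payload 3.1 kg.
Tool frame: the origin (TCP) lies midway between the tips of the shut fingers; the grasp point (between the pads) lies 19 mm behind it (manip.tcp_to_grasp is the distance from the TCP to the grasp point, in m); z points along the fingers, y is the line along which they close (so a half turn about z gives the same grasp; the last joint's range is limited). The gripper opens to 85 mm and grips with 20 to 120 N. Pads are 22 mm wide; open, the fingers measure 114 mm over their backs; the gripper's body (76 mm by 85 mm) begins 54 mm behind the grasp point. The pads swing forward as they close: fully open they stand 13 mm farther back than shut.
Start: joints at [1.016, 0.527, 1.433, -0, 1.181, -0.178], TCP at [0.229, 0.581, 0.231] pointing down, gripper open.
Joint ranges: [-3.08, 3.08], [-0.75, 2.2], [0.22, 2.44], [-1.43, 4.57], [0, 2.65], [-2.85, 2.85]. Speed limits (rad/s): [2.79, 2.79, 3.14, 3.14, 3.14, 3.14].

### API

Orientations are given as a unit quaternion [x, y, z, w].
In Python, from station import manip gives the robot as it stands. The module is installed in compiled form; this text tells all that it offers.
- The arm moves only by the shell command python3 -m crank 'ROWS' [OPENING] [FORCE]. ROWS is JSON, a list of rows, each a list of 2 entries, a list of its own where there are three numbers: the shift along the tool's x, y, z in cm, then the turn about the tool's z in degrees. In form: [[[x, y, z], spin], ...]. A call has 1 to 10 rows; each row is the pose to reach, as a shift and turn from the pose commanded when the call began, along the tool's axes at that moment; what a row does not reach only later rows make up. A row lasts 1/10 s, in which the tool goes at most 50 mm and 8.59 degrees, less where a joint would pass 70% of its speed; a pose out of reach is approached as far as the arm can. A call with a gripper value outside its range is refused whole. OPENING is the finger opening in cm, from 0 to 8.54, set as the call begins (- or left out, the last holds). The fingers move at their own pace and stop on an object; FORCE is the grip in N (left out, the last holds). Time passes only in rows, so rows that repeat a pose let the fingers close. It gives the time, the measured TCP pose, the force and the opening at its end, in the units of the state.
- manip.sense(): the state, without advancing time (a new reading comes with each control period).
- manip.snapshot(name): name is "side" or "top"; returns the picture (384x512x3 uint8, red, green, blue); there is no depth.
- manip.camera_params(name): a dict with "fx", "fy", "cx", "cy" (pixels), "k1" (the pictures are not rectified: a ray, as slopes to the right and down, at radius r is drawn at 1 + k1 r^2 times it, then the intrinsics apply), "pose" (4x4, takes a point from camera to world coordinates). Camera axes: x right, y up, looking along -z (the intrinsics and any distortion apply to the point x, -y, -z); pixel columns grow to the right and rows downward; lengths in m; the calibration is good to about 2 mm. A picture is of the moment at which its call begins. camera_params takes no time and is no camera call.
- manip.sign_off(): hands the job in, once; it reports no verdict.
The state is a dict: "t": time; "q": joint angles; "qd": joint speeds; "tau": joint torques, N m; "tcp_pos": TCP position; "tool_rot": TCP orientation; "force": force on the tool from outside, world axes, zero at the start; "ft_torque": the same for the moment, N m; "finger_gap": opening from 0.0 (shut) to 1.0 (fully open).
Only numpy, scipy, OpenCV 4.12 (cv2) and the standard library are available. Lean on these libraries where they do the work, as an engineer would, in place of code of your own. Each camera call takes 0.05 s, during which the arm holds its last target. There are 200 camera calls.

## Working session

There is one attempt and no reset: what is moved stays moved. The work goes in short steps, Python scripts to look and compute and a shell command to move; the robot and the scene stay as the last step left them, time stands still between calls to the robot, and variables do not carry over. Pictures are saved under pics/ and viewed, on a budget of 10 in all, crops included, one or two more only if the job needs it, and the job is handed in when it is done.

```bash
mkdir -p pics; cat > h.py <<'E'
from station import manip
import numpy as np, cv2
def snap(n,f):
    im=manip.snapshot(n); cv2.imwrite('pics/'+f,im[:,:,::-1]); return im
def ray(n,u,v):
    c=manip.camera_params(n); K=np.array([[c['fx'],0,c['cx']],[0,c['fy'],c['cy']],[0,0,1.]])
    p=cv2.undistortPoints(np.array([[[u,v]]],float),K,np.array([c['k1'],0,0,0.]))[0,0]
    # forward model r_d=r(1+k1 r^2), same as cv2
    P=np.array(c['pose']); d=P[:3,:3]@np.array([p[0],-p[1],-1.]); return P[:3,3],d
def onz(n,u,v,z):
    o,d=ray(n,u,v); return o+d*(z-o[2])/d[2]
E
python3 - <<'E'
from h import *
a=snap('top','a.png');b=snap('side','b.png')
cv2.imwrite('pics/ab.png',cv2.resize(np.hstack([a,b]),(800,300))[:,:,::-1])
for n in('top','side'):print(n,np.round(manip.camera_params(n)['pose'],3).tolist(),manip.camera_params(n)['fx'])
print(manip.sense())
E
```

```text
top [[-0.007, 0.99, -0.139, 0.375], [-1.0, -0.007, 0.0, 0.122], [-0.001, 0.139, 0.99, 1.397], [0.0, 0.0, 0.0, 1.0]] 393.26762639641686
side [[0.956, 0.204, -0.213, 0.285], [-0.294, 0.616, -0.731, -0.827], [-0.018, 0.761, 0.649, 0.907], [0.0, 0.0, 0.0, 1.0]] 360.0172180418582
{'t': 0.1, 'q': array([ 1.01654617e+00,  5.28324060e-01,  1.43379044e+00,  6.85948038e-06,
        1.18140970e+00, -1.78496692e-01]), 'qd': array([-0.0006089 , -0.00138568, -0.00146867,  0.00103708,  0.00030342,
        0.00014398]), 'tau': array([ 4.43740028e-04, -4.43307281e+01, -1.78587180e+01, -1.78890809e-04,
        3.88214088e-03, -3.89545403e-05]), 'tcp_pos': array([0.22897875, 0.58084369, 0.2304565 ]), 'tool_rot': array([ 1.86774609e-01,  9.82402317e-01, -9.00542379e-04, -3.48932481e-04]), 'force': array([-0.72322975, -0.44158277, -0.120145  ]), 'ft_torque': array([-0.03628161,  0.03432593, -0.04949221]), 'finger_gap': 0.995476391431349}
```

View pics/a.png

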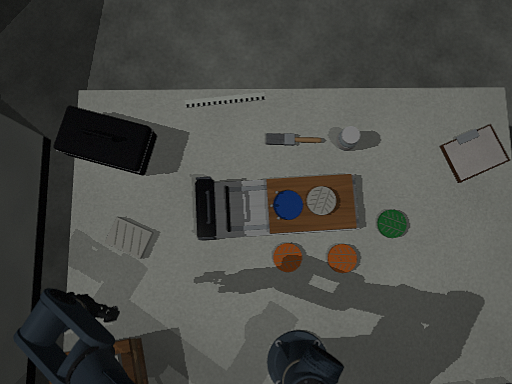

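View pics/b.png

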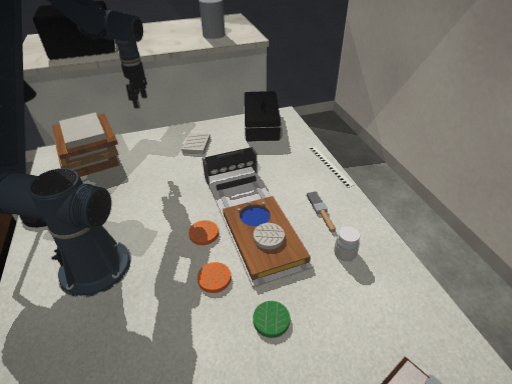

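The top view shows the cast at about (321,201), the blue nest at (288,204), and the brown deck from x=266 to 357. The lamp is at left, which is world +y. Orange look-alikes sit at (288,257) and (343,258), and a green one at (391,223). Next I measure.

```bash
cat > m.py <<'E'
from h import *
def meas(im=None):
    if im is None: im=manip.snapshot('top')
    hsv=cv2.cvtColor(im,cv2.COLOR_RGB2HSV); H,S,V=cv2.split(hsv)
    out={}
    brown=((H>3)&(H<20)&(S>90)&(V>40)).astype(np.uint8)
    brown[:, :240]=0; brown[:,375:]=0; brown[245:]=0; brown[:165]=0
    blue=((H>100)&(H<130)&(S>130)&(V>50)).astype(np.uint8); blue[:,:240]=0;blue[:,340:]=0;blue[245:]=0
    c=max(cv2.findContours(brown,0,2)[0],key=cv2.contourArea)
    box=cv2.boxPoints(cv2.minAreaRect(c))
    out['deck']=np.array([onz('top',u,v,.04) for u,v in box])
    cb=max(cv2.findContours(blue,0,2)[0],key=cv2.contourArea)
    (u,v),r=cv2.minEnclosingCircle(cb); out['nest']=onz('top',u,v,.033); out['nest_px']=(u,v,r)
    m=np.zeros_like(brown); cv2.fillPoly(m,[cv2.convexHull(c)],1)
    k=((S<70)&(V>60)&(m>0)).astype(np.uint8); k=cv2.morphologyEx(k,cv2.MORPH_OPEN,np.ones((3,3)))
    k=cv2.morphologyEx(k,cv2.MORPH_CLOSE,np.ones((5,5)))
    cc=max(cv2.findContours(k,0,2)[0],key=cv2.contourArea)
    (u,v),ax,an=cv2.fitEllipse(cc); out['cast_px']=(u,v,ax); out['cast']=onz('top',u,v,.056)
    return out
E
python3 - <<'E'
from m import *
im=cv2.imread('pics/a.png')[:,:,::-1].copy()
o=meas(im)
for k,v in o.items(): print(k,np.round(v,4).tolist() if not k.endswith('px') else v)
d=o['deck'];print([np.linalg.norm(d[i]-d[i-1]).round(4) for i in range(4)])
E
```

```text
deck [[0.622, 0.1, 0.04], [0.6395, -0.2044, 0.04], [0.449, -0.2087, 0.04], [0.4323, 0.0899, 0.04]]
nest [0.5313, 0.0252, 0.033]
nest_px (287.7295227050781, 204.58197021484375, 14.473986625671387)
cast_px (320.9110107421875, 200.23980712890625, (27.785905838012695, 29.335987091064453))
cast [0.5428, -0.0874, 0.056]
[np.float64(0.1901), np.float64(0.3049), np.float64(0.1906), np.float64(0.2991)]
```

```bash
cat > g.py <<'E'
import sys
from h import *
from scipy.spatial.transform import Rotation as R
N=np.array([.5313,.0246]); a=np.radians(3.15); e=np.array([-np.sin(a),np.cos(a)]); f=np.array([e[1],-e[0]])
def go(al,la,z):
    s=manip.sense(); r=R.from_quat(s['tool_rot']).as_matrix()
    t=np.append(N+al*e+la*f,z); d=r.T@(t-s['tcp_pos'])*100
    ty=r[:2,1]; sp=-np.degrees(np.arctan2(ty[0]*f[1]-ty[1]*f[0],ty@f))
    p=s['tcp_pos'][:2]-N
    print('rows',d.round(2),'spin',sp.round(2),'now al,la,z mm',(1e3*np.array([p@e,p@f,s['tcp_pos'][2]])).round(1),'F',s['force'].round(1),'gap',round(s['finger_gap'],3),'t',s['t'])
if __name__=='__main__': go(*map(float,sys.argv[1:4]))
E
python3 g.py -.205 0 .2
```

```text
rows [-57.1  -59.27   3.14] spin 65.32 now al,la,z mm [ 572.  -271.3  230.5] F [-0.7 -0.4 -0.1] gap 0.995 t 0.1
```

```bash
python3 -m crank '[[[-3,-3,0],8],[[-6,-6.2,0],16],[[-9,-9.3,0],24],[[-12.5,-13,0],32],[[-16,-16.5,0],40],[[-19.5,-20,0],48],[[-23,-23.8,0],56],[[-26.5,-27.4,0],65.3],[[-30,-31,0],65.3],[[-30,-31,0],65.3]]' 6.0; python3 g.py -.205 0 .2
```

```text
t: 1.1
tcp_pos: [0.3973, 0.1783, 0.2314]
tool_rot: [0.69, 0.724, 0.0, 0.001]
force: [0.8, 0.4, -0.4]
finger_gap: 0.702
rows [-36.48  12.81   3.21] spin -0.45 now al,la,z mm [ 160.8 -125.3  231.4] F [ 0.8  0.4 -0.4] gap 0.702 t 1.1
```

```bash
python3 -m crank '[[[-4.5,1.6,0],0],[[-9,3.2,0],-0.4],[[-13.5,4.8,0],-0.4],[[-18,6.3,0],-0.4],[[-22.5,7.9,0],-0.4],[[-27,9.5,0],-0.4],[[-31.5,11,0],-0.4],[[-35.5,12.4,0],-0.4],[[-36.5,12.8,3],-0.4],[[-36.5,12.8,6],-0.4]]'; python3 g.py -.205 0 .055
python3 - <<'E'
from m import *
im=snap('side','c.png'); cv2.imwrite('pics/c2.png',cv2.resize(im[130:310,170:350],(720,720))[:560,:,::-1])
E
```

```text
t: 2.1
tcp_pos: [0.5447, -0.1767, 0.171]
tool_rot: [0.685, 0.728, 0.001, 0.002]
force: [0.1, 0.2, -0.2]
finger_gap: 0.7
rows [-0.3  -0.27 11.6 ] spin 0.3 now al,la,z mm [-201.7    2.3  171. ] F [ 0.1  0.2 -0.2] gap 0.7 t 2.1
```

View pics/c2.png

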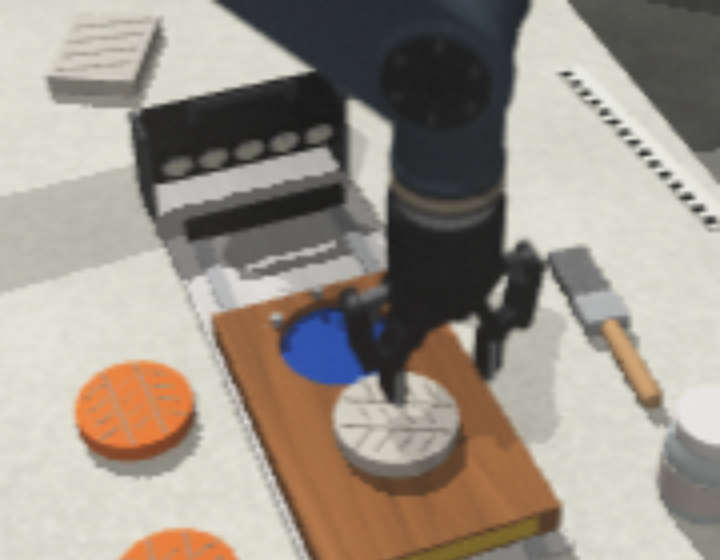

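The gripper hovers over the cast with its fingers spread across the rails, and nothing is in the way behind the cast. I descend behind it.

```bash
python3 -m crank '[[[-0.3,-0.2,4],0.3],[[-0.3,-0.2,8],0.3],[[-0.3,-0.2,11],0.3],[[-0.3,-0.2,12.3],0.3],[[-0.3,-0.2,12.3],0.3],[[-0.3,-0.2,12.3],0.3]]'; python3 g.py -.205 0 .045
python3 - <<'E'
from m import *
im=snap('side','d.png'); im2=manip.snapshot('top'); cv2.imwrite('pics/d2.png',np.hstack([cv2.resize(im[190:290,215:315],(400,400),interpolation=2),cv2.resize(im2[150:250,260:360],(400,400),interpolation=2)])[:,:,::-1])
E
```

```text
t: 2.75
tcp_pos: [0.5417, -0.1775, 0.0493]
tool_rot: [0.686, 0.727, 0.0, 0.001]
force: [-0.4, -0.8, -0.5]
finger_gap: 0.701
rows [-0.26  0.07  0.43] spin 0.16 now al,la,z mm [-202.4   -0.7   49.3] F [-0.4 -0.8 -0.5] gap 0.701 t 2.75
```

View pics/d2.png

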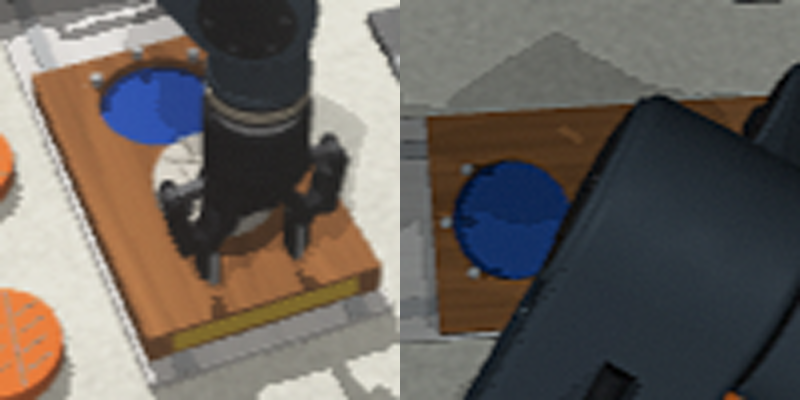

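The fingers stand on the deck behind the cast, one on each side of the line. I lower 4 mm and push to about 20 mm short of the nest.

```bash
python3 -m crank '[[[1.5,0.07,0.4],0.2],[[3,0.07,0.4],0.2],[[4.5,0.07,0.4],0.2],[[6,0.07,0.4],0.2],[[7.5,0.07,0.4],0.2],[[9,0.07,0.4],0.2],[[10.5,0.07,0.4],0.2],[[12,0.07,0.4],0.2],[[13,0.07,0.4],0.2],[[13,0.07,0.4],0.2]]'; python3 g.py -.051 0 .045
python3 - <<'E'
from m import *
im=snap('side','e.png'); im2=manip.snapshot('top'); cv2.imwrite('pics/e2.png',np.hstack([cv2.resize(im[170:270,205:305],(400,400),interpolation=2),cv2.resize(im2[150:250,260:360],(400,400),interpolation=2)])[:,:,::-1])
E
```

```text
t: 3.85
tcp_pos: [0.5332, -0.0458, 0.0441]
tool_rot: [0.687, 0.726, -0.0, -0.001]
force: [0.1, 0.1, -0.9]
finger_gap: 0.704
rows [ 1.94  0.19 -0.09] spin 0.01 now al,la,z mm [-70.4  -1.9  44.1] F [ 0.1  0.1 -0.9] gap 0.704 t 3.85
```

View pics/e2.png

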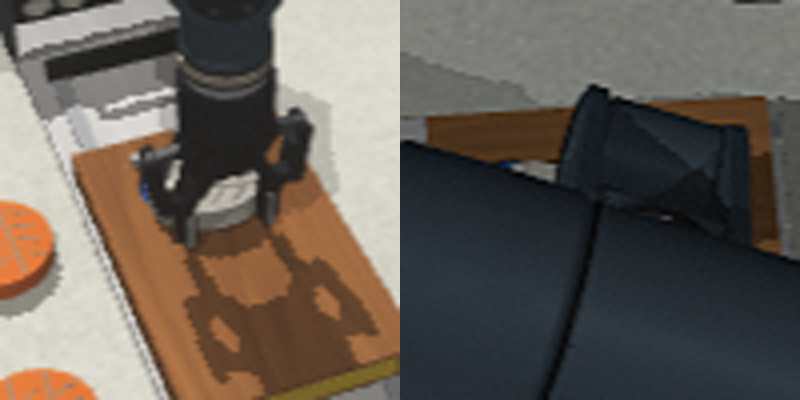

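The cast sits cradled between the fingers and close to the nest. I push on slowly.

```bash
python3 -m crank '[[[0.3,0.1,0],0],[[0.6,0.2,0],0],[[0.9,0.2,0],0],[[1.2,0.2,0],0],[[1.5,0.2,0],0],[[1.7,0.2,0],0],[[1.8,0.2,0],0],[[1.9,0.2,0],0],[[2,0.2,0],0],[[2,0.2,0],0]]'; python3 g.py -.051 0 .045
python3 - <<'E'
from m import *
im=snap('side','f.png'); cv2.imwrite('pics/f2.png',cv2.resize(im[170:270,205:305],(600,600),interpolation=2)[:,:,::-1])
E
```

```text
t: 4.95
tcp_pos: [0.5351, -0.0276, 0.0443]
tool_rot: [0.688, 0.726, 0.0, 0.0]
force: [0.8, -1.3, -0.5]
finger_gap: 0.702
rows [ 0.13 -0.09 -0.07] spin -0.08 now al,la,z mm [-52.3   0.9  44.3] F [ 0.8 -1.3 -0.5] gap 0.702 t 4.95
```

View pics/f2.png

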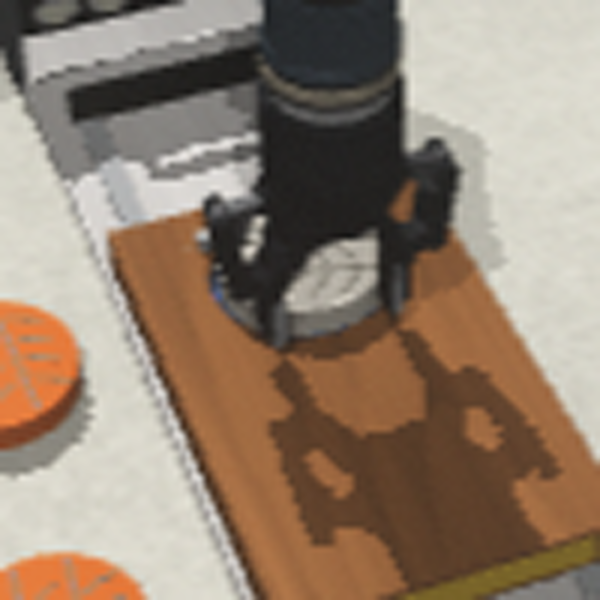

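The cast is almost over the nest, but its rear rim still looks proud. I push a few more millimetres.

```bash
for i in 1; do python3 -m crank '[[[0.1,0,0],0],[[0.2,0,0],0],[[0.3,0,0],0],[[0.4,0,0],0],[[0.4,0,0],0]]'; python3 g.py -.051 0 .045; done
python3 - <<'E'
from m import *
im=snap('side','g.png'); a=cv2.imread('pics/f.png')[:,:,::-1]
cv2.imwrite('pics/g2.png',np.hstack([cv2.resize(x[190:250,225:285],(400,400),interpolation=2) for x in(a,im)])[:,:,::-1])
E
```

```text
t: 5.5
tcp_pos: [0.5347, -0.0234, 0.0443]
tool_rot: [0.688, 0.726, -0.0, -0.0]
force: [0.1, -0.0, 0.7]
finger_gap: 0.701
rows [-0.28 -0.08 -0.07] spin -0.07 now al,la,z mm [-48.2   0.8  44.3] F [ 0.1 -0.   0.7] gap 0.701 t 5.5
```

View pics/g2.png

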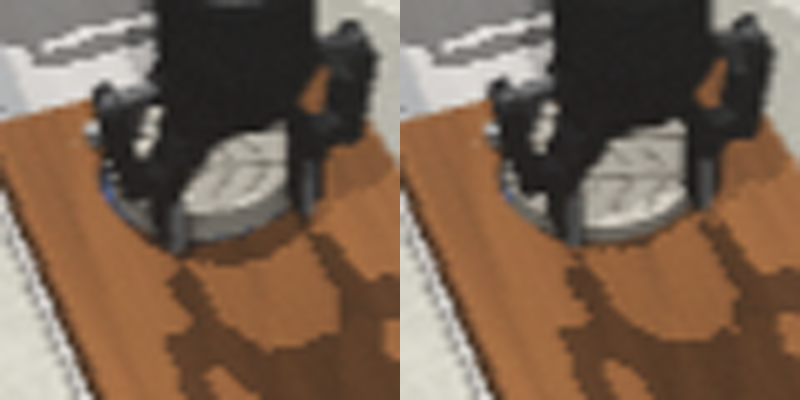

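The rear rim has dropped and the force went to zero, so the cast looks seated. I back off, lift and move behind the sled, then check.

```bash
python3 -m crank '[[[-1,0,0],0],[[-1.5,0,-3],0],[[-3,0,-6],0],[[-7.5,0,-7],0],[[-12,0,-7],0],[[-16.5,0,-7],0],[[-21,0,-7],0],[[-23,0,-7],0],[[-23,0,-7],0]]'; python3 g.py -.275 0 .025
python3 - <<'E'
from m import *
im=snap('side','i.png'); im2=snap('top','i_t.png'); cv2.imwrite('pics/i2.png',np.hstack([cv2.resize(im[170:290,205:325],(400,400),interpolation=2),cv2.resize(im2[140:260,250:370],(400,400),interpolation=2)])[:,:,::-1])
E
```

```text
t: 6.45
tcp_pos: [0.5473, -0.2573, 0.1144]
tool_rot: [0.69, 0.724, -0.0, 0.001]
force: [-0.8, 0.5, -0.1]
finger_gap: 0.701
rows [ 0.75 -0.07  8.93] spin -0.33 now al,la,z mm [-282.4    0.5  114.4] F [-0.8  0.5 -0.1] gap 0.701 t 6.45
```

View pics/i2.png

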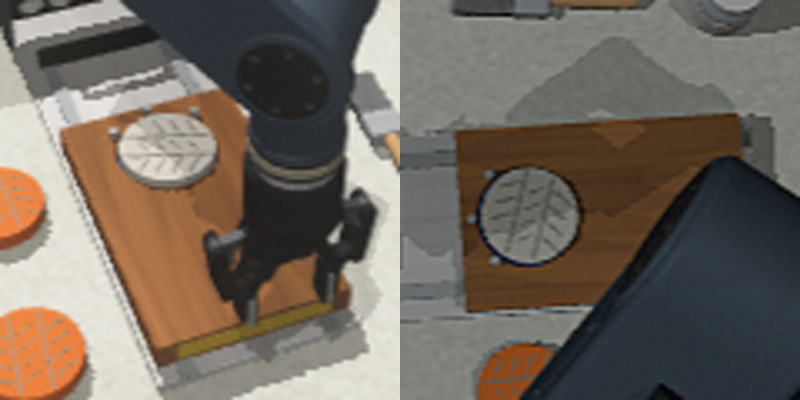

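The cast lies seated, with an even dark gap round it inside the nest and the three pins clear. I descend behind the rear face.

```bash
python3 -m crank '[[[0.5,0,4],-0.3],[[0.7,0,7.5],-0.3],[[0.7,0,8.8],-0.3],[[0.7,0,8.8],-0.3],[[1.7,0,8.8],-0.3],[[2.7,0,8.8],-0.3],[[3.4,0,8.8],-0.3],[[4,0,8.8],-0.3],[[4.5,0,8.8],-0.3],[[5,0,8.8],-0.3]]'; python3 g.py -.141 0 .025
```

```text
t: 7.55
tcp_pos: [0.5453, -0.2044, 0.0273]
tool_rot: [0.686, 0.728, -0.0, 0.002]
force: [-0.4, -4.5, 2.9]
finger_gap: 0.7
rows [ 8.84 -0.11  0.21] spin 0.21 now al,la,z mm [-229.4    1.4   27.3] F [-0.4 -4.5  2.9] gap 0.7 t 7.55
```

```bash
python3 -m crank '[[[0.8,0,0],0.2],[[1.7,0,0],0.2],[[2.6,0,0],0.2],[[3.5,0,0],0.2],[[4.4,0,0],0.2],[[5.3,0,0],0.2],[[6.1,0,0],0.2],[[6.8,0,0],0.2],[[7.3,0,0],0.2],[[7.5,0,0],0.2]]'; python3 g.py -.141 0 .025
python3 - <<'E'
from m import *
im=snap('side','j.png'); im2=snap('top','j_t.png'); cv2.imwrite('pics/j2.png',np.hstack([cv2.resize(im[140:260,190:310],(400,400),interpolation=2),cv2.resize(im2[140:260,190:310],(400,400),interpolation=2)])[:,:,::-1])
E
```

```text
t: 8.55
tcp_pos: [0.5398, -0.1277, 0.0261]
tool_rot: [0.687, 0.727, -0.0, -0.0]
force: [2.5, -4.0, 1.0]
finger_gap: 0.702
rows [ 1.15 -0.01  0.11] spin 0.04 now al,la,z mm [-152.5    0.2   26.1] F [ 2.5 -4.   1. ] gap 0.702 t 8.55
```

View pics/j2.png

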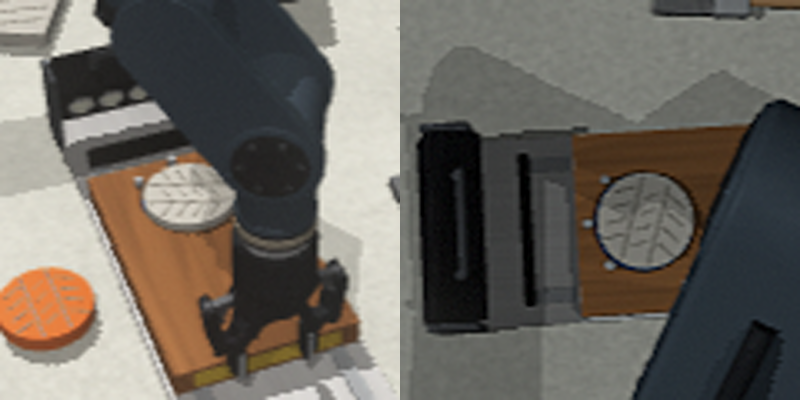

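The sled's front edge is at crop x≈575 and the black rubber stop at ≈535, so about 40 mm remain. I push on slowly, watching the force.

```bash
python3 -m crank '[[[0.5,0,0],0],[[1,0,0],0],[[1.5,0,0],0],[[2,0,0],0],[[2.4,0,0],0],[[2.7,0,0],0],[[3,0,0],0],[[3.2,0,0],0],[[3.4,0,0],0],[[3.4,0,0],0]]'; python3 g.py -.141 0 .025;  python3 -m crank '[[[0.1,0,0],0],[[0.2,0,0],0],[[0.3,0,0],0],[[0.3,0,0],0]]'; python3 g.py -.141 0 .025
```

```text
t: 9.65
tcp_pos: [0.5375, -0.0939, 0.0261]
tool_rot: [0.687, 0.726, -0.0, -0.001]
force: [-1.3, -1.3, -0.5]
finger_gap: 0.7
rows [-2.23  0.03  0.11] spin 0.01 now al,la,z mm [-118.7   -0.3   26.1] F [-1.3 -1.3 -0.5] gap 0.7 t 9.65
t: 10.05
tcp_pos: [0.5378, -0.0914, 0.0263]
tool_rot: [0.687, 0.726, -0.0, -0.0]
force: [-1.8, -2.4, -1.6]
finger_gap: 0.699
rows [-2.48 -0.01  0.13] spin 0.01 now al,la,z mm [-1.162e+02  1.000e-01  2.630e+01] F [-1.8 -2.4 -1.6] gap 0.699 t 10.05
```

```bash
for i in 1 2; do :; done; python3 -m crank '[[[0.1,0,0],0],[[0.2,0,0],0],[[0.3,0,0],0],[[0.4,0,0],0],[[0.4,0,0],0]]'; python3 g.py -.141 0 .025;  python3 -m crank '[[[0.1,0,0],0],[[0.2,0,0],0],[[0.3,0,0],0],[[0.4,0,0],0],[[0.4,0,0],0]]'; python3 g.py -.141 0 .025
```

```text
t: 10.55
tcp_pos: [0.5378, -0.0873, 0.0263]
tool_rot: [0.687, 0.726, 0.0, -0.0]
force: [-1.4, -3.1, -1.5]
finger_gap: 0.703
rows [-2.89 -0.03  0.13] spin 0.02 now al,la,z mm [-112.1    0.3   26.3] F [-1.4 -3.1 -1.5] gap 0.703 t 10.55
t: 11.05
tcp_pos: [0.5376, -0.0834, 0.0264]
tool_rot: [0.687, 0.726, 0.0, 0.0]
force: [-2.0, -2.7, -1.4]
finger_gap: 0.703
rows [-3.28 -0.04  0.14] spin 0.02 now al,la,z mm [-108.2    0.4   26.4] F [-2.  -2.7 -1.4] gap 0.703 t 11.05
```

```bash
python3 -m crank '[[[0.1,0,0],0],[[0.2,0,0],0],[[0.3,0,0],0],[[0.3,0,0],0]]'; python3 -m crank '[[[0.1,0,0],0],[[0.2,0,0],0],[[0.3,0,0],0],[[0.3,0,0],0]]'; python3 g.py -.141 0 .025
python3 - <<'E'
from m import *
im=snap('side','k.png'); im2=snap('top','k_t.png'); cv2.imwrite('pics/k2.png',np.hstack([cv2.resize(im[140:220,190:270],(400,400),interpolation=2),cv2.resize(im2[165:245,190:270],(400,400),interpolation=2)])[:,:,::-1])
E
```

```text
t: 11.45
tcp_pos: [0.5376, -0.0822, 0.0264]
tool_rot: [0.687, 0.727, -0.001, 0.001]
force: [-3.3, -10.5, -2.2]
finger_gap: 0.705
t: 11.85
tcp_pos: [0.5377, -0.082, 0.0265]
tool_rot: [0.686, 0.727, -0.002, 0.002]
force: [-5.4, -19.8, -2.0]
finger_gap: 0.703
rows [-3.42 -0.07  0.17] spin 0.14 now al,la,z mm [-106.8    0.6   26.5] F [ -5.4 -19.8  -2. ] gap 0.703 t 11.85
```

View pics/k2.png

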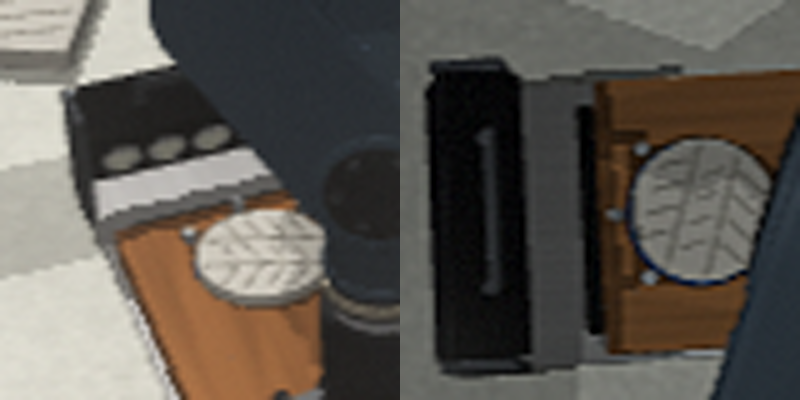

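The force climbed to 20 N with no further motion, so the sled is hard against the rubber stop at crop x≈600. The cast is still in the nest. I back off, lift clear and check once more.

```bash
python3 -m crank '[[[-1,0,0],0],[[-3,0,0],0],[[-6,0,0],0],[[-8,0,-3],0],[[-9,0,-7],0],[[-12,0,-11],0],[[-16,0,-14],0],[[-20,0,-14],0],[[-20,0,-14],0],[[-20,0,-14],0]]'
python3 - <<'E'
from m import *
im=snap('side','l.png'); im2=snap('top','l_t.png'); cv2.imwrite('pics/l2.png',np.hstack([cv2.resize(im[100:300,170:370],(400,400)),cv2.resize(im2[110:260,190:340],(400,400))])[:,:,::-1])
o=meas(im2)
print(o['nest_px'],o['cast_px'],onz('top',*o['cast_px'][:2],.048),o['deck'].mean(0)); print(manip.sense()['force'])
E
```

```text
t: 12.95
tcp_pos: [0.5484, -0.2772, 0.1664]
tool_rot: [0.688, 0.726, 0.001, -0.0]
force: [-0.2, 0.1, -0.5]
finger_gap: 0.703
(254.0, 221.0, 9.999999747378752e-05) (250.1015625, 206.59376525878906, (27.68718147277832, 28.680957794189453)) [0.52348231 0.15619328 0.048     ] [0.52918126 0.06120466 0.04      ]
[ 0.54092811 -0.90779502 -0.18172959]
```

View pics/l2.png

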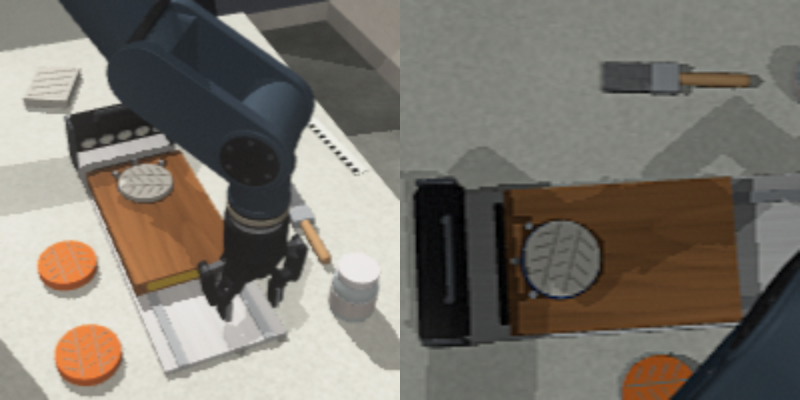

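The sled touches the stop, the cast sits flat in the nest, and the bystanders are where they were. I hand the job in.

```bash
python3 -c "
from station import manip; print(manip.sign_off())"
```

```text
the job is handed in; nothing more can be done
None
```

I slid the cast along the deck with the two open fingers cradling its rim until it dropped into the nest, then pushed the sled by its rear face to the rubber stop. I handed the job in after about 13 s of the 46 s allowed.

- **Seating:** the push force fell to zero as the cast's rear rim dropped. After I lifted away, both views showed it in the nest, tread up, with a thin even gap round it. The sled was still well short of the stop.
- **Rubber stop:** the reaction rose from about 3 N to 20 N while the arm moved barely 1 mm, so the sled is hard against the stop. The final pictures show it still there after I backed off, with the cast still in the nest.
- **Bystanders and arm:** the brush, the jar and the rectangular cast look unmoved in the final pictures; I did not measure them. The gripper was clear of everything.
- **Failed check:** my last numeric check of the cast against the nest did not work. The seated cast hides the blue floor, so that reading was meaningless. The final seating is confirmed by the pictures only, not to the millimetre.
- **Disagreement:** the deck and cast positions I measured at the end disagree by about 15 mm along the rails on where the nest is. The deck outline may be upset by shadow and the arm hiding part of it. I relied on the pictures and the contact force instead.

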